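Pump up the pressure-filter unit until its indicator pin is fully out

ROBOT

A 6-joint arm with a two-finger parallel gripper is mounted at the origin on the work surface. World frame = base frame: x ahead of the robot, y to its left, z up, the work surface at z = 0. Lengths are in m, angles in degrees, forces in N, time in s.
With the tool pointing down it reaches from about 0.3 to 0.75 m from the base axis. Payload 8.5 kg.
Tool frame: the origin (TCP) lies at the very end of the fingers, on their centre line; the grasp point (between the pads) lies env.pinch_z behind it (env.pinch_z is the distance from the TCP to the grasp point, in m); z points along the fingers, y is the line along which they close (so a half turn about z gives the same grasp; the last joint's range is limited). The gripper opens to 85 mm and grips with 20 to 120 N. Pads are 22 mm wide; open, the fingers measure 114 mm over their backs; the gripper's body (76 mm by 85 mm) begins 54 mm behind the grasp point. The pads swing forward as they close: fully open they stand 13 mm farther back than shut.
Start: joints at [52.122, 21.807, 74.336, -0, 83.858, -12.336], TCP at [0.237, 0.496, 0.195] pointing down, gripper open.
Joint ranges: [-178.18, 178.18], [-50.72, 133.34], [12.68, 142.11], [-81.47, 261.47], [9.98, 163.14], [-165.26, 165.26]. Speed limits (degrees/s): [136.94, 136.94, 180, 180, 180, 180].

INTERFACE

Orientations are given as a 3x3 rotation matrix whose columns are the frame's x, y, z axes.
In Python, from rig import telemetry, get_image, env gives the robot as it stands. The module is installed in compiled form; this text tells all that it offers.
- The arm moves only by the tool apply_moves, never from a script. Its argument "series" is a list of rows, each a list of 7 numbers: the shift along the tool's x, y, z in mm, then the turn, a rotation vector about the tool's x, y, z in degrees, then the opening, from 0 (shut) to 1 (fully open). A call has 1 to 12 rows; each row shifts and turns the commanded pose from where the row before left it, along the tool's axes as they then stand; what a row does not reach is not made up. A row lasts 1/8 s, in which the tool goes at most 62.5 mm and 10.7 degrees, less where a joint would pass 70% of its speed; a pose out of reach is approached as far as the arm can. A call with a gripper value outside its range is refused whole. The fingers move at their own pace and stop on an object; "grip_force" is the grip in N (left out, the last holds). Time passes only in rows, so rows that do not move let the fingers close. It gives the time, the measured TCP pose, the force, the opening and the grip force at its end, in the units of the state.
- telemetry.observe(): the state, without advancing time (a new reading comes with each control period).
- get_image(name): name is "scene" or "top"; returns a dict with "frame" (384x512x3 uint8, red, green, blue), "z_map" (384x512 float32, m along the optical axis (not along the pixel's ray), 0 where there is no reading), "vertical_fov" (degrees; the focal length in pixels is half the picture's height over the tangent of half this angle, whatever the lens; pixels are square), "cx", "cy" (the principal point, pixels), "eye" and "attitude" of the camera in the world. Camera axes: x right, y up, looking along -z (the intrinsics and any distortion apply to the point x, -y, -z); pixel columns grow to the right and rows downward; lengths in m; the calibration is good to about 2 mm. A picture is of the moment at which its call begins.
- env.close_job(): hands the job in; it is judged then, once.
The state is a dict: "time_s": time; "q": joint angles; "qvel": joint speeds; "joint_efforts": joint torques, N m; "position": TCP position; "tool_rot": TCP orientation; "ft_force": force on the tool from outside, world axes, zero at the start; "wrist_torque": the same for the moment, N m; "grip_width": finger opening in m; "gripper_force": force on a finger pad.
Only numpy, scipy, OpenCV 4.12 (cv2) and the standard library are available. Lean on these libraries where they do the work, as an engineer would, in place of code of your own. Each camera call takes 0.05 s, during which the arm holds its last target. There are 200 camera calls.

TASK

Pressurise the laboratory filter unit by hand: with the fingertips, push the pump plunger all the way down and let it spring back up, stroke after stroke, until the indicator pin beside it has come fully out, and leave the plunger up. Raise the pin by pumping alone, without touching it, and do not press the release valve button. Do not lift, shift or knock over the bottle, flask and beaker standing around.

Things in the scene. Friction and masses are not known exactly. Their poses are not given: they have to be found in the camera images.
- pump: Filter unit fixed to the bench: base plate 130 x 370 x 12 mm with steel fittings in a row along its y axis: filter holder (y -105 mm, round flanges, 116 mm over its bolts, top 80 mm up), pump barrel (y 0, 60 mm across, top 100 mm up), indicator turret (y +75 mm, 32 mm across, top 96 mm up), release valve (y +135 mm, 36 mm block, top 45 mm up). Origin: on the bench under the plunger axis; z up.
- plunger_top (a point): Centre of the flat top of the plunger's mushroom-shaped black plastic knob (36 mm across, flat top 28 mm across, 18 mm thick, on a 14 mm steel rod). It stands 164 mm above the bench when up and moves with the plunger, straight down, by 30 mm.
- plunger (a joint): How far the plunger is pushed down (m): 0 up, 0.030 at its bottom stop. A spring pushes it back up by itself: about 3 N at the top rising to 9 N at the bottom (a few N more when pushed fast). Let go, it is back up in about 0.2 s. The bottom stop is hard.
- pin (a joint): How far the indicator pin stands out of its turret (m): 0 to 0.010 at the start, 0.036 fully out, at its stop. It rises during the plunger's down stroke by about a fifth of the plunger's travel (5 to 6 mm a full stroke) and stays there while the plunger comes back up, so 5 to 7 full strokes are needed. More strokes after that do no harm.
- pin_top (a point): Centre of the top of the pin's round brass cap (16 mm across, 6 mm thick, on a 9 mm brass shank), on the turret 75 mm from the plunger's axis. 104 mm above the bench when fully in, 140 mm when fully out; z up.
- release (a joint): How far the release valve's button is pressed (m): 0 up, 0.006 fully pressed; light spring of 2 to 5 N. To be left alone.
- release_top (a point): Centre of the top of the release button (black plastic disc 26 mm across), 57 mm above the bench, 135 mm from the plunger's axis on the indicator's side.
- bottle: Bystander: white plastic reagent bottle with blue cap, 52 mm across, 115 mm high, loose. Origin: centre of its underside.
- flask: Bystander: stoppered conical glass flask, 68 mm across its foot, 105 mm high, loose. Origin: centre of its underside.
- beaker: Bystander: glass beaker, 64 mm across, 85 mm high, loose. Origin: centre of its underside.

How it is judged (in metres and radians):
On the way, in this order (a step that is already met when the one before it is completed fails the run):
1. the plunger is pushed down (past 18 mm) for a first stroke (value of joint plunger above 0.018 m), for 0.02 s.
2. the plunger is let up again (to within 5 mm) (value of joint plunger below 0.005 m), for 0.02 s.
3. the plunger is pushed down (past 18 mm) for another stroke (value of joint plunger above 0.018 m), for 0.02 s.
4. after further strokes the pin is fully out (past 34 mm) (value of joint pin above 0.034 m), for 0.1 s.
At the end, for the whole second after the job is handed in: The indicator pin is fully out (over 34 of its 36 mm), the plunger is back up within 3 mm, the release button is up within 2 mm, and bottle, flask and beaker stand at rest on the bench, within 40 mm of where they were (value of joint pin above 0.034 m and value of joint plunger below 0.003 m and value of joint release below 0.002 m and not (distance of bottle from where it was at the start of the episode above 0.04 m or angle between bottle's own z axis and vertical above 0.5 rad or height (world z) of bottle above 0.015 m) and not (distance of flask from where it was at the start of the episode above 0.04 m or angle between flask's own z axis and vertical above 0.5 rad or height (world z) of flask above 0.015 m) and not (distance of beaker from where it was at the start of the episode above 0.04 m or angle between beaker's own z axis and vertical above 0.5 rad or height (world z) of beaker above 0.015 m) and linear speed of each of bottle, flask, beaker below 0.02 m/s); the robot touches nothing.
It fails at once if the indicator pin is touched by the robot (over 0.5 N) (contact force between any of the fingers, the arm and pin above 0.5 N).
It fails at once if the release button is pressed by more than 3 mm (value of joint release above 0.003 m).
It fails at once if bottle, flask or beaker is lifted by 15 mm, shifted by 40 mm or tipped ((distance of bottle from where it was at the start of the episode above 0.04 m or angle between bottle's own z axis and vertical above 0.5 rad or height (world z) of bottle above 0.015 m) or (distance of flask from where it was at the start of the episode above 0.04 m or angle between flask's own z axis and vertical above 0.5 rad or height (world z) of flask above 0.015 m) or (distance of beaker from where it was at the start of the episode above 0.04 m or angle between beaker's own z axis and vertical above 0.5 rad or height (world z) of beaker above 0.015 m)).
It also fails if it takes over 45 s, if anything falls off the work surface, if the arm or the gripper's body presses on something with over 40 N, if the wrist force passes 120 N, or if a joint passes its speed limit or range.

## Working session

There is one attempt and no reset: what is moved stays moved. The work goes in short steps, Python scripts to look and compute and a tool call to move; the robot and the scene stay as the last step left them, time stands still between calls to the robot, and variables do not carry over. Pictures are saved under pics/ and viewed, at most 10 in all, crops included, and the job is handed in when it is done.

Besides the shell and the picture viewer there is one more tool, called after ">>>" by a JSON object that holds its "method" and its "body". apply_moves: Moves the arm, as the interface text tells. Its arguments: {"type":"object","properties":{"series":{"type":"array"},"grip_force":{"type":"number"}},"required":["series"]}

```bash
mkdir -p pics; cat > h.py <<'E'
import numpy as np,cv2
from rig import telemetry,get_image,env
def cloud(im):
    z=im["z_map"];h,w=z.shape;f=h/2/np.tan(np.radians(im["vertical_fov"])/2)
    v,u=np.mgrid[:h,:w];P=np.stack([(u-im["cx"])/f*z,-(v-im["cy"])/f*z,-z],-1)
    return P@np.array(im["attitude"]).T+np.array(im["eye"])
E
python3 - <<'E'
from h import *
for n in("scene","top"):
    im=get_image(n);cv2.imwrite(f"pics/{n}0.png",im["frame"][:,:,::-1]);np.save(n,cloud(im))
    print({k:v for k,v in im.items() if k not in("frame","z_map")})
s=telemetry.observe();print(s,env.pinch_z)
E
```

```text
{'vertical_fov': 51.36158398891952, 'cx': 249.15520993994858, 'cy': 186.7705435559497, 'eye': array([ 1.08915014, -0.09827478,  0.78059083]), 'attitude': array([[ 0.28097783, -0.73515442,  0.61692741],
       [ 0.95965925,  0.208338  , -0.1888105 ],
       [ 0.01027545,  0.64509166,  0.7640361 ]])}
{'vertical_fov': 43.85900388680264, 'cx': 257.2182197236968, 'cy': 180.7270947378984, 'eye': array([0.33300384, 0.08988594, 1.18242894]), 'attitude': array([[-0.00146631,  0.97616314, -0.21703312],
       [-0.99998367, -0.00262995, -0.00507283],
       [-0.00552269,  0.21702214,  0.97615106]])}
{'time_s': 0.1, 'q': array([ 5.21197994e+01,  2.18375530e+01,  7.43797095e+01, -4.40877047e-04,
        8.38574224e+01, -1.23382702e+01]), 'qvel': array([-0.04862944, -0.09805112, -0.11497689,  0.00642452,  0.04971138,
        0.04889321]), 'joint_efforts': array([ 2.53423110e-03, -4.49225307e+01, -2.31657314e+01, -1.92314501e-04,
        3.70987225e-03, -3.07746609e-05]), 'position': array([0.23697638, 0.4959872 , 0.19437371]), 'tool_rot': array([[-9.02270234e-01,  4.31170261e-01, -7.94324674e-04],
       [ 4.31170908e-01,  9.02269683e-01, -1.03354269e-03],
       [ 2.71062199e-04, -1.27502449e-03, -9.99999150e-01]]), 'ft_force': array([0.65965562, 0.88607484, 0.47194834]), 'wrist_torque': array([0.0042056 , 0.016739  , 0.03473319]), 'gripper_force': 0.0, 'grip_width': 0.08528380296229211} 0.0187
```

View pics/scene0.png

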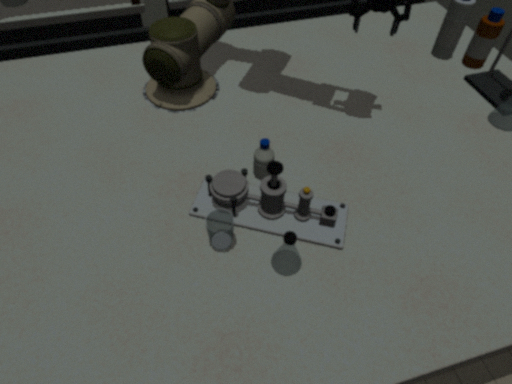

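View pics/top0.png

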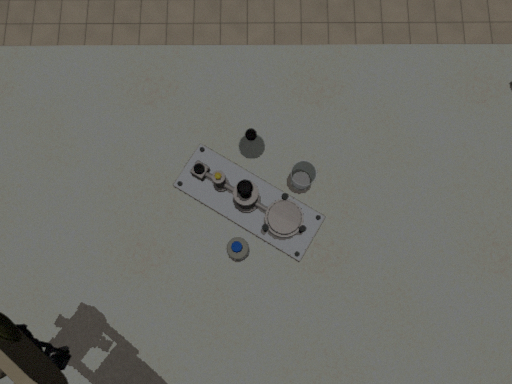

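The scene view shows the knob at (275,168), pin cap at (307,190), bottle cap at (265,143), flask stopper at (290,238) and beaker at (220,230). In the top view the knob is at (245,188), pin (219,176), button (199,169), bottle cap (237,247), flask stopper (251,134) and beaker (302,178).

```bash
python3 - <<'E'
from h import *
S=np.load("scene.npy");T=np.load("top.npy")
def at(C,u,v,r,lo,hi):
    p=C[v-r:v+r+1,u-r:u+r+1].reshape(-1,3);p=p[(p[:,2]>lo)&(p[:,2]<hi)]
    return len(p),p.mean(0).round(4),p.min(0).round(3),p.max(0).round(3)
print("knobT",at(T,245,188,14,.157,.172));print("knobS",at(S,275,168,12,.157,.172))
print("pinT",at(T,219,176,7,.095,.125));print("pinS",at(S,307,190,6,.1,.125))
print("relT",at(T,199,169,8,.05,.065));print("holder",at(T,284,217,22,.07,.09))
print("bottle",at(T,237,247,10,.105,.125));print("flask",at(T,251,134,7,.09,.12));print("beaker",at(T,302,175,14,.07,.1))
E
```

```text
knobT (195, array([0.5457, 0.1227, 0.1628]), array([0.529, 0.107, 0.157]), array([0.565, 0.14 , 0.168]))
knobS (176, array([0.5521, 0.1222, 0.1632]), array([0.533, 0.106, 0.157]), array([0.566, 0.14 , 0.167]))
pinT (92, array([0.585 , 0.1869, 0.1012]), array([0.571, 0.173, 0.095]), array([0.6  , 0.201, 0.111]))
pinS (37, array([0.5886, 0.1879, 0.1082]), array([0.582, 0.18 , 0.104]), array([0.595, 0.195, 0.111]))
relT (93, array([0.6157, 0.2374, 0.0565]), array([0.603, 0.225, 0.05 ]), array([0.63 , 0.25 , 0.062]))
holder (1027, array([0.4912, 0.0332, 0.0785]), array([ 0.448, -0.017,  0.07 ]), array([0.544, 0.085, 0.085]))
bottle (97, array([0.4214, 0.1419, 0.1145]), array([0.41 , 0.13 , 0.106]), array([0.433, 0.154, 0.12 ]))
flask (108, array([0.6867, 0.1105, 0.1035]), array([0.674, 0.098, 0.09 ]), array([0.701, 0.122, 0.11 ]))
beaker (156, array([ 0.599 , -0.0153,  0.0813]), array([ 0.566, -0.044,  0.07 ]), array([0.627, 0.016, 0.09 ]))
```

>>> {"method": "apply_moves", "body": {"series": [[-20, -9, 0, 0, 0, 0, 0], [-42, -19, 0, 0, 0, 0, 0], [-44, -20, 0, 0, 0, 0, 0], [-44, -20, 0, 0, 0, 0, 0], [-44, -20, 0, 0, 0, 0, 0], [-44, -20, 0, 0, 0, 0, 0], [-44, -20, 0, 0, 0, 0, 0], [-44, -20, 0, 0, 0, 0, 0], [-44, -20, 0, 0, 0, 0, 0], [-42, -19, 0, 0, 0, 0, 0], [-30, -14, 0, 0, 0, 0, 0], [0, 0, 0, 0, 0, 0, 0]]}}

```text
time_s: 1.6
position: [0.5501, 0.1226, 0.1941]
tool_rot: [[-0.901, 0.434, -0.001], [0.434, 0.901, -0.0], [0.001, -0.001, -1.0]]
ft_force: [-0.2, 0.5, 0.1]
grip_width: 0.0002
gripper_force: 0.0
```

```bash
python3 - <<'E'
from h import *
s=telemetry.observe();p=s["position"];R=s["tool_rot"];print(p,s["grip_width"],s["ft_force"]);print("shift",1000*R.T@(np.array([.549,.1225,.170])-p))
im=get_image("scene");cv2.imwrite("pics/s1.png",cv2.resize(im["frame"][90:260,180:380,::-1],None,fx=3,fy=3))
E
```

```text
[0.55011349 0.12262632 0.19407289] 0.00015951513244486434 [-0.24306932  0.50973325  0.11785951]
shift [ 0.92495142 -0.58086531 24.07419155]
```

View pics/s1.png

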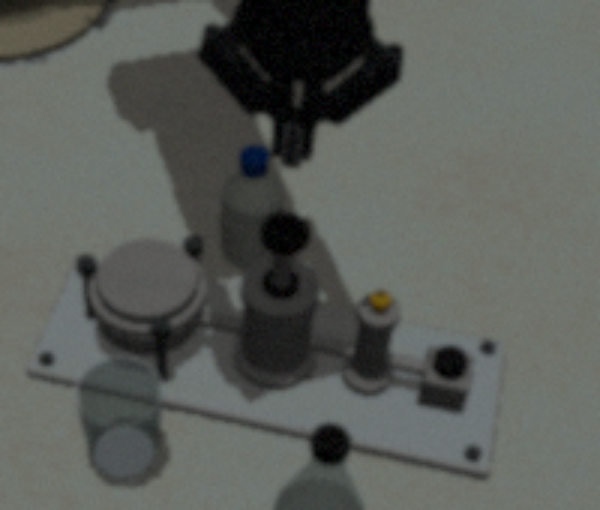

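The shut fingertips at (293,160) hang right over the knob at (285,232), and the bystanders are clear. Next is a first, careful stroke.

>>> {"method": "apply_moves", "body": {"series": [[1, 0, 20, 0, 0, 0, 0], [0, 0, 10, 0, 0, 0, 0], [0, 0, 10, 0, 0, 0, 0], [0, 0, 10, 0, 0, 0, 0], [0, 0, 5, 0, 0, 0, 0], [0, 0, 3, 0, 0, 0, 0], [0, 0, 0, 0, 0, 0, 0]]}}

```text
time_s: 2.52
position: [0.5484, 0.1247, 0.1369]
tool_rot: [[-0.902, 0.431, 0.0], [0.431, 0.902, 0.0], [-0.0, 0.0, -1.0]]
ft_force: [0.6, 0.1, 0.4]
grip_width: -0.0001
gripper_force: 0.0
```

```bash
python3 - <<'E'
from h import *
s=telemetry.observe();print(s["position"],s["ft_force"])
im=get_image("scene");cv2.imwrite("pics/s2.png",cv2.resize(im["frame"][90:260,180:380,::-1],None,fx=3,fy=3))
E
```

```text
[0.54843146 0.12470938 0.13694617] [0.57927432 0.10686746 0.41843965]
```

View pics/s2.png

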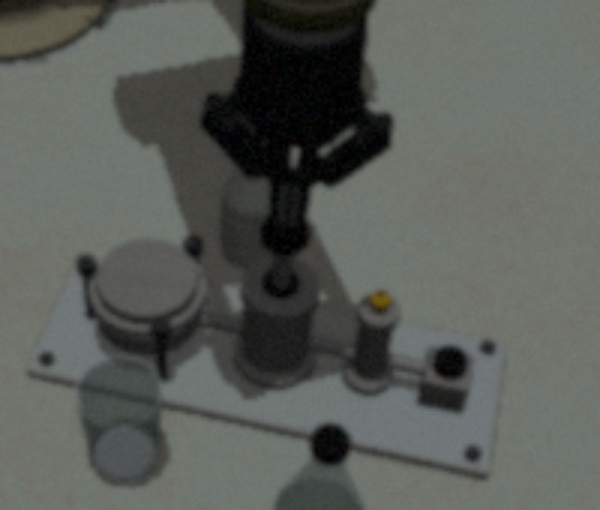

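The knob at (285,237) is still up. The fingertip appears to end at about the knob, yet no force shows. I'll check the depths.

```bash
python3 - <<'E'
from h import *
im=get_image("scene");C=cloud(im)
for v in range(148,186,2):print(v,[tuple((1000*C[v,u]).astype(int)) for u in (270,274,277,280)])
im=get_image("top");T=cloud(im);P=T.reshape(-1,3);
for lo,hi in((.13,.15),(.15,.17),(.17,.19),(.19,.21)):
    q=P[(P[:,2]>lo)&(P[:,2]<hi)&(P[:,0]>.4)&(P[:,0]<.7)];print(lo,len(q),q.min(0).round(3) if len(q) else'',q.max(0).round(3) if len(q) else '')
E
```

```text
148 [(np.int64(551), np.int64(108), np.int64(221)), (np.int64(554), np.int64(115), np.int64(222)), (np.int64(545), np.int64(126), np.int64(210)), (np.int64(562), np.int64(125), np.int64(226))]
150 [(np.int64(553), np.int64(108), np.int64(217)), (np.int64(556), np.int64(115), np.int64(218)), (np.int64(552), np.int64(123), np.int64(212)), (np.int64(562), np.int64(125), np.int64(221))]
152 [(np.int64(547), np.int64(110), np.int64(205)), (np.int64(554), np.int64(116), np.int64(210)), (np.int64(558), np.int64(121), np.int64(212)), (np.int64(560), np.int64(127), np.int64(213))]
154 [(np.int64(550), np.int64(110), np.int64(202)), (np.int64(555), np.int64(116), np.int64(206)), (np.int64(558), np.int64(122), np.int64(207)), (np.int64(556), np.int64(129), np.int64(203))]
156 [(np.int64(548), np.int64(110), np.int64(194)), (np.int64(557), np.int64(116), np.int64(202)), (np.int64(559), np.int64(122), np.int64(202)), (np.int64(557), np.int64(129), np.int64(198))]
158 [(np.int64(549), np.int64(110), np.int64(190)), (np.int64(556), np.int64(116), np.int64(195)), (np.int64(560), np.int64(121), np.in
[... 1934 characters left out ...]
, (np.int64(534), np.int64(144), np.int64(100))]
180 [(np.int64(536), np.int64(119), np.int64(103)), (np.int64(554), np.int64(122), np.int64(122)), (np.int64(542), np.int64(134), np.int64(105)), (np.int64(541), np.int64(141), np.int64(102))]
182 [(np.int64(542), np.int64(117), np.int64(104)), (np.int64(554), np.int64(122), np.int64(116)), (np.int64(546), np.int64(132), np.int64(104)), (np.int64(545), np.int64(140), np.int64(100))]
184 [(np.int64(546), np.int64(116), np.int64(102)), (np.int64(555), np.int64(122), np.int64(111)), (np.int64(552), np.int64(130), np.int64(104)), (np.int64(551), np.int64(138), np.int64(100))]
0.13 0  
0.15 31 [0.534 0.109 0.156] [0.541 0.137 0.167]
0.17 0  
0.19 0
```

The finger's visible front edge ends at about z 0.17, roughly 30 mm higher than the reported TCP. It is centred over the knob and just above it. I'll continue down slowly and watch the force.

>>> {"method": "apply_moves", "body": {"series": [[0, 0, 4, 0, 0, 0, 0], [0, 0, 4, 0, 0, 0, 0], [0, 0, 0, 0, 0, 0, 0]]}}

```text
time_s: 3.05
position: [0.5481, 0.1247, 0.1285]
tool_rot: [[-0.902, 0.431, -0.001], [0.431, 0.902, -0.0], [0.001, -0.0, -1.0]]
ft_force: [0.1, 0.1, 0.7]
grip_width: -0.0001
gripper_force: 0.0
```

>>> {"method": "apply_moves", "body": {"series": [[0, 0, 4, 0, 0, 0, 0], [0, 0, 4, 0, 0, 0, 0], [0, 0, 0, 0, 0, 0, 0]]}}

```text
time_s: 3.42
position: [0.5486, 0.1247, 0.121]
tool_rot: [[-0.902, 0.431, 0.001], [0.431, 0.902, 0.0], [-0.0, 0.0, -1.0]]
ft_force: [-0.4, -0.1, 4.7]
grip_width: -0.0004
gripper_force: 2.0
```

```bash
python3 - <<'E'
from h import *
im=get_image("scene");C=cloud(im)
for v in range(150,190,2):print(v,[tuple((1000*C[v,u]).astype(int).tolist()) for u in (270,274,277,280)])
cv2.imwrite("pics/s3.png",cv2.resize(im["frame"][120:220,225:345,::-1],None,fx=5,fy=5,interpolation=2))
E
```

```text
150 [(551, 108, 215), (555, 115, 217), (351, 206, 0), (566, 124, 225)]
152 [(552, 108, 210), (555, 116, 211), (541, 128, 195), (562, 126, 215)]
154 [(552, 109, 204), (557, 115, 207), (547, 126, 195), (561, 127, 209)]
156 [(554, 108, 201), (556, 116, 201), (552, 124, 195), (563, 126, 205)]
158 [(548, 111, 188), (555, 117, 193), (558, 122, 195), (561, 128, 196)]
160 [(548, 111, 183), (555, 117, 187), (559, 122, 190), (557, 130, 186)]
162 [(548, 111, 177), (555, 117, 182), (558, 123, 183), (557, 130, 180)]
164 [(549, 111, 171), (555, 118, 175), (559, 123, 178), (557, 131, 174)]
166 [(549, 112, 165), (555, 118, 169), (559, 123, 172), (557, 131, 168)]
168 [(547, 113, 157), (556, 118, 164), (559, 124, 166), (553, 133, 157)]
170 [(554, 110, 159), (554, 120, 155), (558, 125, 158), (559, 131, 157)]
172 [(558, 109, 156), (562, 117, 158), (562, 124, 156), (563, 130, 155)]
174 [(559, 109, 152), (563, 117, 153), (566, 122, 154), (564, 130, 150)]
176 [(520, 125, 98), (564, 116, 148), (565, 123, 147), (445, 182, 0)]
178 [(528, 122, 101), (555, 121, 130), (551, 129, 124), (535, 144, 101)]
180 [(536, 119, 103), (553, 122, 122), (540, 134, 104), (538, 143, 99)]
182 [(543, 117, 106), (554, 122, 116), (547, 132, 105), (547, 139, 102)]
184 [(548, 115, 105), (554, 122, 109), (552, 130, 104), (551, 138, 100)]
186 [(552, 114, 103), (555, 122, 104), (558, 128, 105), (557, 136, 101)]
188 [(556, 113, 101), (562, 120, 106), (562, 127, 103), (562, 134, 101)]
```

View pics/s3.png

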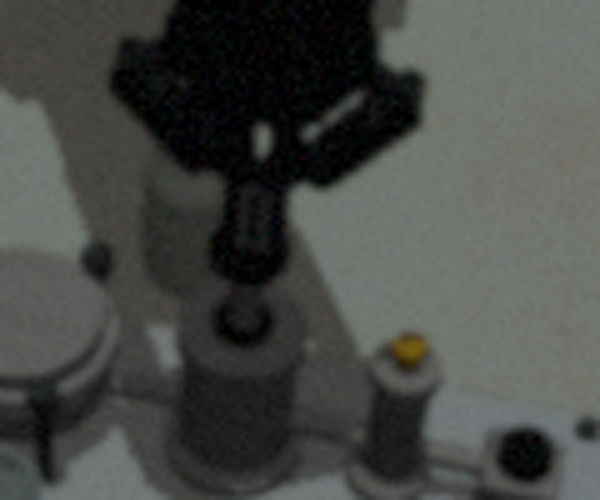

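Fingertips are seated on the knob at (245,260) and have pushed it about 7 mm with 4.7 N. The gripper is well above the pin cap at (410,350). Bottom should be near reported z 0.098.

>>> {"method": "apply_moves", "body": {"series": [[0, 0, 8, 0, 0, 0, 0], [0, 0, 8, 0, 0, 0, 0], [0, 0, 4, 0, 0, 0, 0], [0, 0, 1, 0, 0, 0, 0], [0, 0, 0, 0, 0, 0, 0]]}}

```text
time_s: 4.1
position: [0.5486, 0.1247, 0.1005]
tool_rot: [[-0.902, 0.431, 0.001], [0.431, 0.902, -0.0], [-0.001, 0.0, -1.0]]
ft_force: [-1.6, -0.3, 7.8]
grip_width: 0.0001
gripper_force: 3.8
```

>>> {"method": "apply_moves", "body": {"series": [[0, 0, 2, 0, 0, 0, 0], [0, 0, 0, 0, 0, 0, 0]]}}

```text
time_s: 4.35
position: [0.5486, 0.1247, 0.0985]
tool_rot: [[-0.902, 0.431, 0.001], [0.431, 0.902, -0.0], [-0.001, 0.0, -1.0]]
ft_force: [-1.2, 0.0, 9.3]
grip_width: 0.0
gripper_force: 4.0
```

>>> {"method": "apply_moves", "body": {"series": [[0, 0, -11, 0, 0, 0, 0], [0, 0, -13, 0, 0, 0, 0], [0, 0, -10, 0, 0, 0, 0], [0, 0, 0, 0, 0, 0, 0], [0, 0, 12, 0, 0, 0, 0], [0, 0, 12, 0, 0, 0, 0], [0, 0, 8, 0, 0, 0, 0], [0, 0, 2, 0, 0, 0, 0], [0, 0, 0, 0, 0, 0, 0]]}}

```text
time_s: 5.48
position: [0.5489, 0.1248, 0.0978]
tool_rot: [[-0.902, 0.431, 0.002], [0.431, 0.902, 0.0], [-0.001, 0.001, -1.0]]
ft_force: [0.3, 0.0, 7.9]
grip_width: 0.0003
gripper_force: 4.0
```

```bash
cat > m.py <<'E'
from h import *
for n,lo in(("scene",.1),("top",.1)):
    im=get_image(n);C=cloud(im);f=im["frame"].astype(int)
    m=(np.hypot(C[...,0]-.588,C[...,1]-.1875)<.016)&(C[...,2]>lo)
    y=m&(f[...,0]-f[...,2]>40)
    print(n,m.sum(),y.sum(),"pin z",C[m][:,2].max() if m.any() else 0,np.median(C[y][:,2]) if y.any() else 0)
    if n=="scene":
        k=C[168:190,264:286].reshape(-1,3);k=k[(np.hypot(k[:,0]-.549,k[:,1]-.1225)<.021)&(k[:,2]>.105)];print(len(k),k[:,2].max(),telemetry.observe()["ft_force"])
        cv2.imwrite("pics/cur.png",cv2.resize(im["frame"][120:220,225:345,::-1],None,fx=5,fy=5,interpolation=2))
E
python3 m.py
```

```text
scene 327 27 pin z 0.43202121257182347 0.12065938523516173
244 0.16683448382121546 [0.36704552 0.20206034 7.57612516]
top 33 0 pin z 0.4282632742562247 0
```

View pics/cur.png

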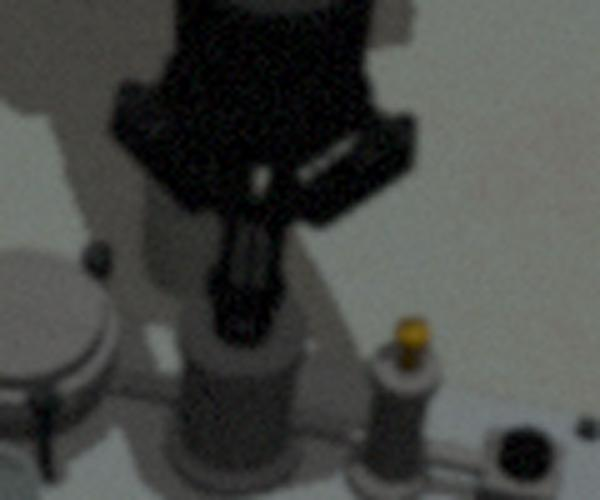

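The pin cap at (412,335) has risen to about z 0.121 after two strokes, and the plunger is near bottom. About four more strokes are needed.

>>> {"method": "apply_moves", "body": {"series": [[0, 0, -16, 0, 0, 0, 0], [0, 0, -17, 0, 0, 0, 0], [0, 0, 12, 0, 0, 0, 0], [0, 0, 12, 0, 0, 0, 0], [0, 0, 9, 0, 0, 0, 0], [0, 0, 1, 0, 0, 0, 0], [0, 0, -17, 0, 0, 0, 0], [0, 0, -17, 0, 0, 0, 0], [0, 0, 12, 0, 0, 0, 0], [0, 0, 12, 0, 0, 0, 0], [0, 0, 10, 0, 0, 0, 0], [0, 0, 0, 0, 0, 0, 0]]}}

```text
time_s: 7.08
position: [0.5496, 0.1248, 0.0976]
tool_rot: [[-0.902, 0.431, 0.004], [0.431, 0.902, 0.0], [-0.004, 0.002, -1.0]]
ft_force: [-0.8, 0.6, 16.7]
grip_width: 0.0002
gripper_force: 8.3
```

```bash
python3 m.py
```

```text
scene 339 28 pin z 0.43014813727077916 0.13232496278648742
247 0.1678508581148478 [-0.02073214  0.63418413 16.25976559]
top 33 0 pin z 0.42860553142640834 0
```

>>> {"method": "apply_moves", "body": {"series": [[0, 0, -17, 0, 0, 0, 0], [0, 0, -17, 0, 0, 0, 0], [0, 0, 12, 0, 0, 0, 0], [0, 0, 12, 0, 0, 0, 0], [0, 0, 10, 0, 0, 0, 0], [0, 0, 0, 0, 0, 0, 0], [0, 0, -17, 0, 0, 0, 0], [0, 0, -17, 0, 0, 0, 0], [0, 0, 12, 0, 0, 0, 0], [0, 0, 12, 0, 0, 0, 0], [0, 0, 10, 0, 0, 0, 0], [0, 0, 0, 0, 0, 0, 0]]}}

```text
time_s: 8.68
position: [0.5496, 0.1248, 0.0976]
tool_rot: [[-0.902, 0.431, 0.004], [0.431, 0.902, 0.0], [-0.004, 0.002, -1.0]]
ft_force: [-1.0, -0.3, 18.0]
grip_width: 0.0002
gripper_force: 9.1
```

```bash
python3 m.py
```

```text
scene 353 27 pin z 0.4297447624551856 0.14070523268487756
250 0.1672227854556383 [-1.07629793 -0.10247808 17.77808087]
top 32 0 pin z 0.4304574880812442 0
```

Two extra strokes for certainty, then lift clear.

>>> {"method": "apply_moves", "body": {"series": [[0, 0, -17, 0, 0, 0, 0], [0, 0, -17, 0, 0, 0, 0], [0, 0, 12, 0, 0, 0, 0], [0, 0, 12, 0, 0, 0, 0], [0, 0, 10, 0, 0, 0, 0], [0, 0, 0, 0, 0, 0, 0], [0, 0, -17, 0, 0, 0, 0], [0, 0, -17, 0, 0, 0, 0], [0, 0, 12, 0, 0, 0, 0], [0, 0, 12, 0, 0, 0, 0], [0, 0, 10, 0, 0, 0, 0], [0, 0, 0, 0, 0, 0, 0]]}}

```text
time_s: 10.28
position: [0.5496, 0.1248, 0.0976]
tool_rot: [[-0.902, 0.431, 0.004], [0.431, 0.902, 0.0], [-0.004, 0.002, -1.0]]
ft_force: [-0.9, 0.7, 18.9]
grip_width: -0.0003
gripper_force: 9.8
```

>>> {"method": "apply_moves", "body": {"series": [[0, 0, -15, 0, 0, 0, 0], [0, 0, -20, 0, 0, 0, 0], [0, 0, -25, 0, 0, 0, 0], [0, 0, -25, 0, 0, 0, 0], [0, 0, -15, 0, 0, 0, 0], [0, 0, 0, 0, 0, 0, 0], [0, 0, 0, 0, 0, 0, 0]]}}

```text
time_s: 11.15
position: [0.5478, 0.1247, 0.1951]
tool_rot: [[-0.902, 0.431, -0.003], [0.431, 0.902, -0.0], [0.003, -0.001, -1.0]]
ft_force: [-0.1, 0.4, -0.5]
grip_width: 0.0002
gripper_force: 0.0
```

```bash
python3 m.py; cp pics/cur.png pics/end.png
```

```text
scene 422 29 pin z 0.5219800412084791 0.14036163642003097
179 0.16753300339460786 [ 0.07287217 -0.84219841 -0.23632508]
top 66 26 pin z 0.5270580050304511 0.1393638997955532
```

View pics/end.png

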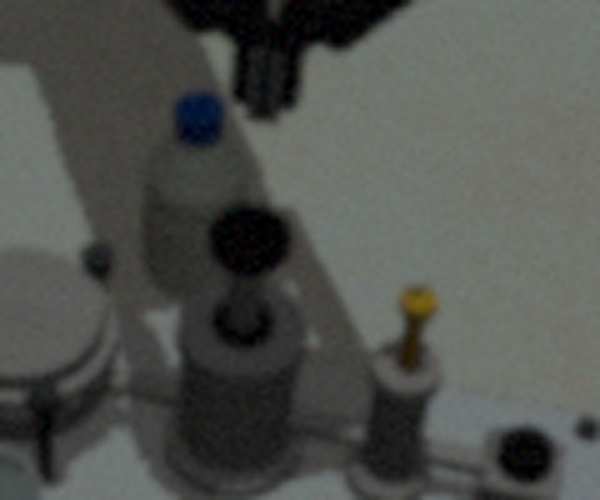

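The pin cap at (418,303) stands at 0.140 m and did not rise with the extra strokes. The knob at (250,240) is back up, the fingers are clear, and the bottle hasn't moved.

```bash
python3 -c "
from rig import env;print(env.close_job())"
```

```text
the job is handed in; nothing more can be done
None
```

I pumped the plunger for eight strokes until the pin was fully out (about 140 mm above the bench), left the plunger up with the fingers clear, and handed in the job; the hand-in gave no verdict.

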